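Scoop the cracked fuse plug off the gauge shelf

TASK

The fuse plug with the red band is cracked, so keep the fingers off it: take the flat scoop by its wooden handle, push its lip along the boards against the plug until the backstop board stops the plug and the scoop slides fully under it. Lift the plug level in the scoop until the pan is well above the top of the backstop, then set the loaded scoop down in the middle of the dark slab, flat on it, and let go with the red plug still lying in the pan.

Things in the scene. Friction and masses are not known exactly. Their poses are not given: they have to be found in the camera images.
- scoop_grip (a point): Flat scoop, loose, on the boards (z 0). Point: on its upright dark wood handle (24 mm in x, 36 in y, top at 92), 70 mm above the underside. x to the lip, y left, z up. Aluminium pan 80 wide, 120 long, floor 2 thick; lip 105 mm ahead of the point, rear edge 15 behind. Side rims 14 high, 74 apart, end 20 short of the lip; rear rim 22 high. 220 g.
- red_plug: Cracked fuse plug standing on the boards: squat slippery porcelain, 36 mm across, white below a sloping red band, brass thread up; 35 high, 50 g. Foot 19 mm across, bevelled outwards to full width 4 mm up, so the lip can get under. Origin: centre of underside. In its row stand a like blue-banded plug and a steel pressure snubber, some 110 mm apart; which stands where varies.
- backstop_face (a point): Fixed grey-green board on edge behind the row, 420 mm long, 20 thick, 35 high. Point: middle of the foot of its front face (towards the robot), at board level (z 0). x points into the face, away from the robot, y along it, z up. The plug's axis starts 45 to 75 mm in front of the face.
- slab_top (a point): Fixed dark grey slab on the left, 200 mm square, 20 mm high. Point: centre of its top face, 20 mm above the boards; x and y along its sides, z up.
Things that resemble listed ones, but are neither listed nor needed, are in the scene too. Of the things that look like the part that bears scoop_grip, the largest one is meant.

How it is judged:
By the outcome, as a careful person would: the job done as asked, in the order asked, and still so for the second after the job is handed in, with the robot touching nothing.
It also fails if it takes over 54 s, if anything falls off the work surface, if the arm or the gripper's body presses on something with over 40 N, if the wrist force passes 120 N, or if a joint passes its speed limit or range.

ROBOT

A 6-joint arm with a two-finger parallel gripper is mounted at the origin on the work surface. World frame = base frame: x ahead of the robot, y to its left, z up, the work surface at z = 0. Lengths are in mm, angles in rad, forces in N, time in s.
With the tool pointing down it reaches from about 325 to 900 mm from the base axis. Payload 3.5 kg.
Tool frame: the origin (TCP) lies at the centre of the arm's flange, where the gripper is bolted on; the fingertips stand 173 mm ahead of it and the grasp point (between the pads) lies robot.grip_point_offset ahead of it (robot.grip_point_offset is the distance from the TCP to the grasp point, in mm); z points along the fingers, y is the direction in which the jaws open and shut (so a half turn about z gives the same grasp; the last joint's range is limited). The gripper opens to 85 mm and grips with 20 to 120 N. Pads are 22 mm wide; open, the fingers measure 114 mm over their backs; the gripper's body (76 mm by 85 mm) begins 54 mm behind the grasp point. The pads swing forward as they close: fully open they stand 13 mm farther back than shut.
Start: joints at [1.225, 0.276, -0.026, 1.268, 0, 1.467], TCP at [150.27, 606.664, 404.713] pointing down, gripper open.
Joint ranges: [-3.12, 3.12], [-0.85, 1.88], [-1.08, 1.24], [-1.95, 2.15], [-1.57, 1.53], [-3.14, 3.14]. Speed limits (rad/s): [2.57, 2.57, 3.14, 3.14, 3.14, 3.14].

INTERFACE

Orientations are given as a unit quaternion [w, x, y, z].
In Python, from plant import robot gives the robot as it stands. The module is installed in compiled form; this text tells all that it offers. Calls block until the motion is done:
- robot.move_to(position, orientation): joint-space move of the TCP to a pose.
- robot.movel(position, vel=150, rot=None, guard=None): straight line of the TCP; rot=None keeps the orientation; vel is the mean speed in mm/s. With guard (N) it stops when the force on the tool has changed by that much, and returns True; else False.
- robot.movej(angles): joint-space move.
- robot.open_gripper() and robot.close(grasp_force=None): open the fingers fully, or close them until they stop; grasp_force is the grip in N (None keeps the last).
- robot.sleep(seconds).
- robot.solve_ik(position, orientation): joint angles nearest the present ones, or None.
- robot.get_image(name): name is "scene" or "side" or "wrist"; returns the picture (420x560x3 uint8, red, green, blue); there is no depth.
- robot.camera_model(name): a dict with "intrinsics" (3x3 intrinsics, pixels), "eye" and "attitude" of the camera in the world; the wrist camera has in their place "T_tool_cam" (4x4, takes a point from camera to tool coordinates, whose origin is the TCP and whose axes are the flange's). Camera axes: x right, y up, looking along -z (the intrinsics and any distortion apply to the point x, -y, -z); pixel columns grow to the right and rows downward; lengths in mm; the calibration is good to about 2 mm. The wrist camera is an equidistant fisheye: a pixel r from the principal point sees the ray r / f radians off the axis. A picture is of the moment at which its call begins: read the wrist's pose just before it. camera_model takes no time and is no camera call.
A pose or a line that the arm cannot do raises robot.PlanningError and nothing moves.
- robot.close_job(): hands the job in, once; it reports no verdict.
Readings, each from a call of its own:
- robot.read_clock(): time.
- robot.read_joint_positions(): joint angles.
- robot.read_dq(): joint speeds.
- robot.read_joint_torque(): joint torques, N m.
- robot.read_position(): TCP position.
- robot.read_tcp_rot(): TCP orientation.
- robot.read_wrist_force(): force on the tool from outside, world axes, zero at the start.
- robot.read_moment(): the same for the moment, N m.
- robot.read_finger_gap(): finger opening in mm.
Only numpy, scipy, OpenCV 4.12 (cv2) and the standard library are available. Lean on these libraries where they do the work, as an engineer would, in place of code of your own. Each camera call takes 0.05 s, during which the arm holds its last target.

## Working session

There is one attempt and no reset: what is moved stays moved. The work goes in short steps, each a Python script; the robot and the scene stay as the last script left them, time stands still between calls to the robot, and variables do not carry over. Pictures are saved under pics/ and viewed, and the job is handed in when it is done.

```bash
mkdir -p pics
python3 - <<'E'
from plant import robot
import cv2
for n in ("scene","side","wrist"):
    im=robot.get_image(n); cv2.imwrite(f"pics/{n}0.png",im[:,:,::-1])
    m=robot.camera_model(n); print(n,m)
print(robot.read_clock(),robot.grip_point_offset,robot.read_tcp_rot())
E
```

```text
scene {'intrinsics': array([[483.98163282,   0.        , 287.65070721],
       [  0.        , 483.98163282, 204.45010224],
       [  0.        ,   0.        ,   1.        ]]), 'eye': array([1220.38533592,   74.19213664,  845.46095   ]), 'attitude': array([0.63567262, 0.24056362, 0.25284411, 0.68856324])}
side {'intrinsics': array([[405.76639288,   0.        , 274.81137568],
       [  0.        , 405.76639288, 212.34461401],
       [  0.        ,   0.        ,   1.        ]]), 'eye': array([181.15668743, 442.63095035, 741.10288705]), 'attitude': array([-0.33882838, -0.11447514,  0.31096075,  0.8805647 ])}
wrist {'intrinsics': array([[325.1922621 ,   0.        , 278.792197  ],
       [  0.        , 325.1922621 , 207.58279049],
       [  0.        ,   0.        ,   1.        ]]), 'T_tool_cam': array([[ 2.47471972e-04,  9.46069181e-01,  3.23964570e-01,
         8.30786051e+01],
       [ 9.99999851e-01, -3.91684046e-04,  3.79943614e-04,
         9.15346838e-01],
       [ 4.86344697e-04,  3.23964428e-01, -9.46069138e-01,
         3.11273968e+01],
       [ 0.00000000e+00,  0.00000000e+00,  0.00000000e+00,
         1.00000000e+00]])}
0.15 154.70000000000002 [-2.11655168e-04  1.21116792e-01  9.92637832e-01 -9.01185891e-04]
```

View pics/scene0.png

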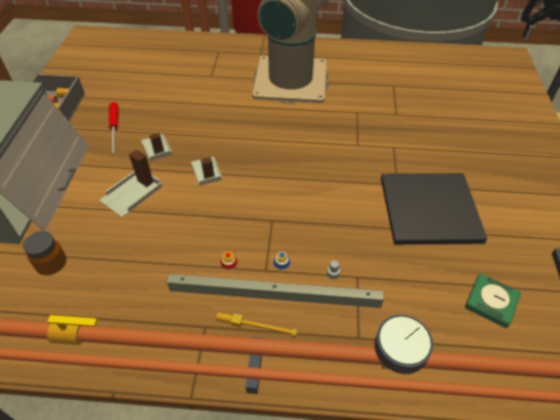

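View pics/side0.png

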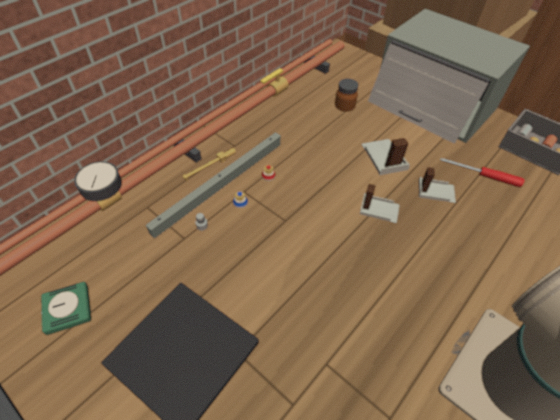

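View pics/wrist0.png

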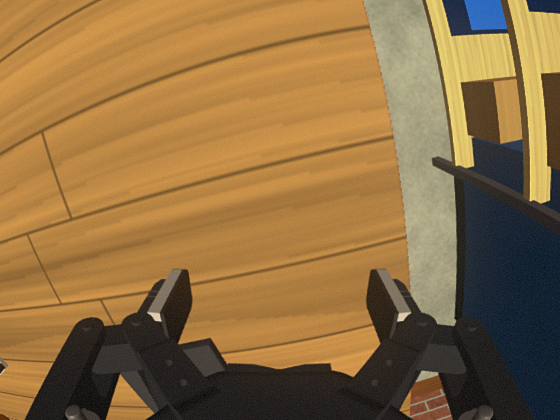

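The scene view shows the large scoop at about (132,185). The red plug is at (229,259), blue at (282,260) and the snubber at (334,268). The backstop runs (168,285)-(382,298) and the slab sits around (433,207). I'll zoom in next.

```bash
cat > h.py <<'E'
from plant import robot
import cv2, numpy as np
from scipy.spatial.transform import Rotation as R
def rq(q): return R.from_quat([q[1],q[2],q[3],q[0]])
def ray(name,uv,pose=None):
    m=robot.camera_model(name);K=m["intrinsics"]
    u=(uv[0]-K[0,2])/K[0,0];v=(uv[1]-K[1,2])/K[1,1]
    if name!="wrist":
        d=np.array([u,-v,-1.]);return np.array(m["eye"]),rq(m["attitude"]).apply(d/np.linalg.norm(d))
    th=np.hypot(u,v);s=np.sin(th)/max(th,1e-9)
    d=np.array([u*s,-v*s,-np.cos(th)])
    T=m["T_tool_cam"];p,q=pose;Rt=rq(q)
    return np.array(p)+Rt.apply(T[:3,3]),Rt.apply(T[:3,:3]@d)
def onz(name,uv,z,pose=None):
    o,d=ray(name,uv,pose);return o+d*(z-o[2])/d[2]
def tri(*rays):
    A=np.zeros((3,3));b=np.zeros(3)
    for o,d in rays:
        P=np.eye(3)-np.outer(d,d);A+=P;b+=P@o
    x=np.linalg.solve(A,b)
    return x,[float(np.linalg.norm((np.eye(3)-np.outer(d,d))@(x-o))) for o,d in rays]
E
python3 - <<'E'
import cv2,numpy as np
a=cv2.imread("pics/scene0.png");b=cv2.imread("pics/side0.png")
def c(im,x,y,w,h,s): return cv2.resize(im[y:y+h,x:x+w],None,fx=s,fy=s,interpolation=cv2.INTER_CUBIC)
cv2.imwrite("pics/z1.png",np.hstack([c(a,90,130,80,100,5),c(b,350,120,80,100,5)]))
cv2.imwrite("pics/z2.png",np.vstack([c(a,160,235,230,80,3.4),c(b,140,120,230,80,3.4)]))
E
```

```text
(no output)
```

View pics/z1.png

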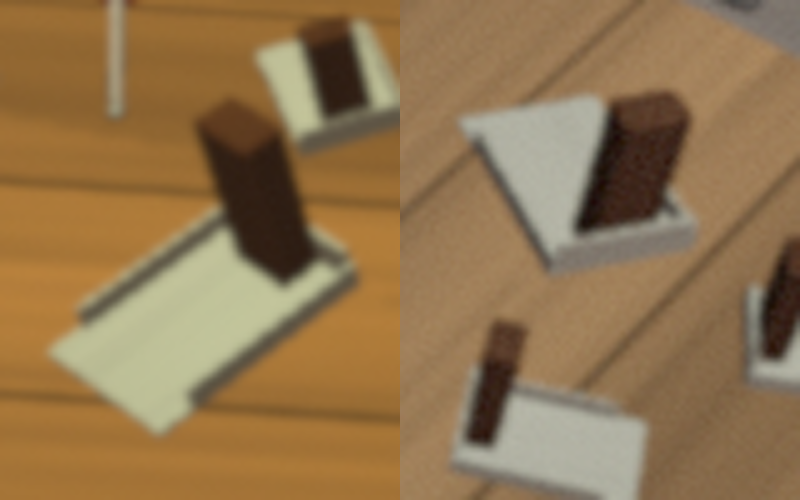

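View pics/z2.png

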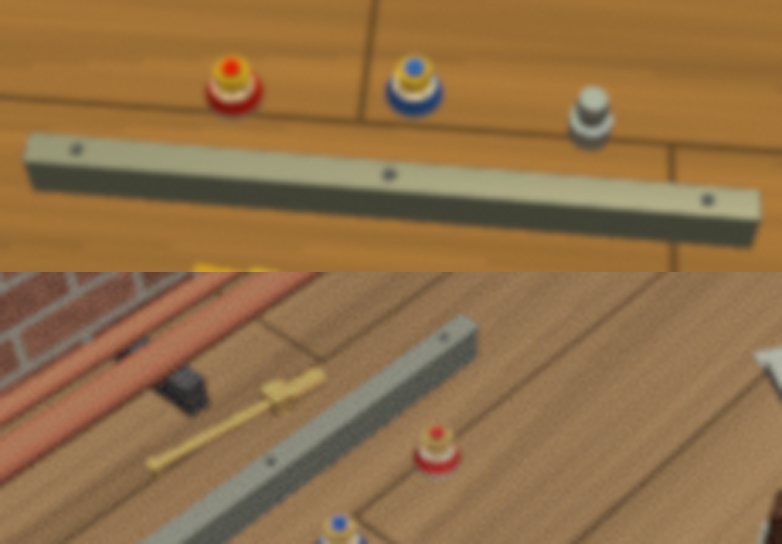

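Run:
```python
from h import *
np.set_printoptions(precision=1,suppress=True)
A=lambda x,y:(90+x/5-.4,130+y/5-.4)
B=lambda x,y:(350+(x-400)/5-.4,120+y/5-.4)
C=lambda x,y:(160+x/3.4-.35,235+y/3.4-.35)
D=lambda x,y:(140+x/3.4-.35,120+(y-272)/3.4-.35)
print("lip",onz("scene",A(48,352),1),onz("scene",A(160,435),1),"rear",onz("scene",A(355,285),0))
print("lip side",onz("side",B(460,120),1),"rear",onz("side",B(552,272),0),onz("side",B(697,243),0))
print("handle top",[onz("scene",A(*p),92) for p in((196,122),(232,98),(280,118),(245,155))],onz("side",B(650,110),92))
print(tri(ray("scene",A(238,123)),ray("side",B(650,110))))
print("plug",tri(ray("scene",C(231,68)),ray("side",D(437,432))),onz("scene",C(231,68),35))
print("blue",onz("scene",C(414,68),35),onz("scene",C(592,98),35))
print("screws",[onz("scene",C(*p),35) for p in((76,149),(389,174),(707,200))],onz("side",D(269,461),35))
print("front edge",[onz("scene",C(*p),35) for p in((30,134),(760,190))])
print("side front foot",onz("side",D(476,352),0))
print("slab",[onz("scene",p,20) for p in((383,175),(467,174.5),(484,240),(396,241))])
```

```text
lip [ 515.  -408.6    1. ] [ 559.2 -342.3    1. ] rear [ 460.4 -278.4    0. ]
lip side [ 557.7 -339.5    1. ] rear [ 458.5 -276.6    0. ] [ 414.6 -344.8    0. ]
handle top [array([ 450.7, -335.8,   92. ]), array([ 433.8, -324.2,   92. ]), array([ 444.9, -299. ,   92. ]), array([ 469.7, -308.1,   92. ])] [ 448.2 -310.8   92. ]
(array([ 449.1, -316.2,   89.7]), [1.8385430683561585, 1.8385430683560555])
plug (array([664. , -82. ,  31.8]), [1.0914031952748293, 1.0914031952747647]) [665.5 -82.4  35. ]
blue [656.5  26.4  35. ] [669.2 132.8  35. ]
screws [array([ 728.7, -162. ,   35. ]), array([730.5,  18.5,  35. ]), array([732.6, 198.4,  35. ])] [730.  23.  35.]
front edge [array([ 720.9, -190.6,   35. ]), array([723.7, 228.5,  35. ])]
side front foot [ 723.5 -191.4    0. ]
slab [array([396.2, 247.7,  20. ]), array([377.2, 448.7,  20. ]), array([572.5, 452.5,  20. ]), array([590.9, 264.9,  20. ])]
```

```bash
cat >> h.py <<'E'
def ori(deg):
    f=np.radians(deg);y=np.array([np.cos(f),np.sin(f),0]);z=np.array([0,0,-1.]);x=np.cross(y,z)
    q=R.from_matrix(np.c_[x,y,z]).as_quat();return [q[3],q[0],q[1],q[2]]
G=robot.grip_point_offset
def tcp(x,y,z): return [x,y,z+G]   # from grip point
E
python3 - <<'E'
from h import *
np.set_printoptions(precision=2,suppress=True)
print("decoys",onz("scene",(206.5,163),50),onz("scene",(156,137),50),"cab",onz("scene",(40,237),0),onz("scene",(85,155),0))
for nm,x,y,z,f in (("grasp",449.5,-318,70,-33.3),("push",616,-82,70,-.6),("lift",616,-82,150,-.6),("slab5",439,350,90,5),("slab50",455,318,90,50),("slab95",488,308,90,95),("mid",520,150,170,50)):
  for k in (0,180,-180):
    print(nm,k,robot.solve_ik(tcp(x,y,z),ori(f+k)))
E
```

```text
decoys [ 422.09 -169.44   50.  ] [ 342.56 -309.88   50.  ] cab [ 629.28 -501.31    0.  ] [ 369.81 -494.22    0.  ]
grasp 0 [-0.73  0.31 -0.4   0.86  0.    1.42]
grasp 180 [-0.73  0.31 -0.4   0.86  0.   -1.72]
grasp -180 [-0.73  0.31 -0.4   0.86  0.   -1.72]
push 0 [-0.24  0.41 -0.24  0.92  0.    1.34]
push 180 [-0.24  0.41 -0.24  0.92  0.   -1.8 ]
push -180 [-0.24  0.41 -0.24  0.92  0.   -1.8 ]
lift 0 [-0.24  0.34 -0.16  1.07  0.    1.34]
lift 180 [-0.24  0.34 -0.16  1.07  0.   -1.8 ]
lift -180 [-0.24  0.34 -0.16  1.07  0.   -1.8 ]
slab5 0 [ 0.56  0.3  -0.36  0.91  0.    2.04]
slab5 180 [ 0.56  0.3  -0.36  0.91  0.   -1.1 ]
slab5 -180 [ 0.56  0.3  -0.36  0.91  0.   -1.1 ]
slab50 0 [ 0.49  0.29 -0.37  0.91  0.    1.19]
slab50 180 [ 0.49  0.29 -0.37  0.91  0.   -1.95]
slab50 -180 [ 0.49  0.29 -0.37  0.91  0.   -1.95]
slab95 0 [ 0.45  0.32 -0.33  0.92  0.    0.36]
slab95 180 [ 0.45  0.32 -0.33  0.92  0.   -2.78]
slab95 -180 [ 0.45  0.32 -0.33  0.92  0.   -2.78]
mid 0 [ 0.16  0.19 -0.32  1.07  0.    0.86]
mid 180 [ 0.16  0.19 -0.32  1.07  0.   -2.28]
mid -180 [ 0.16  0.19 -0.32  1.07  0.   -2.28]
```

Run:
```python
from h import *
robot.move_to(tcp(449.5,-318,170),ori(-33.3))
p=robot.read_position(),robot.read_tcp_rot()
im=robot.get_image("wrist");cv2.imwrite("pics/w1.png",im[:,:,::-1])
print(p,robot.read_clock(),robot.read_wrist_force())
```

```text
(array([ 449.86583164, -317.51104304,  324.78143184]), array([2.40708202e-05, 8.79806286e-01, 4.75332399e-01, 9.44203057e-05])) 3.6 [ 0.50946437 -0.02474024 -0.48178995]
```

View pics/w1.png

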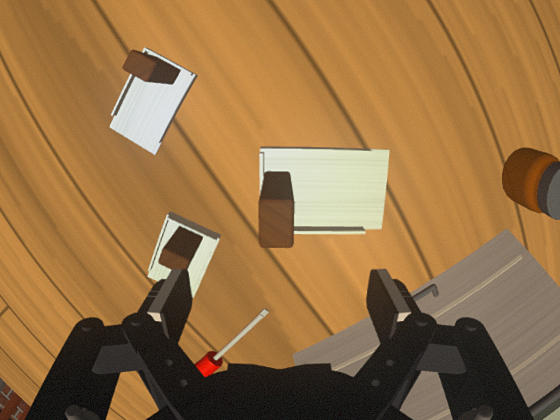

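The wrist view shows the handle top at (260-294, 199-247), with the lip pointing image-right at about (388,190). The jaws are aligned with the scoop, and the nearest decoy is at (180,250).

Run:
```python
from h import *
np.set_printoptions(precision=1,suppress=True)
p=(np.array([449.866,-317.511,324.78]),[2.4e-5,8.79806286e-01,4.75332399e-01,9.4e-5])
im=cv2.imread("pics/w1.png")
cs=[(260,198.5),(294,199),(293.5,247.5),(260.5,247.5)]
P=np.array([onz("wrist",c,92,p) for c in cs]);print(P,P.mean(0))
L=np.array([onz("wrist",c,1,p) for c in((389.5,151),(384,229.5))]);print(L,L.mean(0), np.degrees(np.arctan2(*(L[0]-L[1])[[1,0]]))-90)
d=onz("wrist",(261,147.5),14,p);print(d)
D=[onz("wrist",c,60,p) for c in ((165,262),(200,235))];print(D)
```

```text
[[ 451.7 -292.8   92. ]
 [ 470.  -305.2   92. ]
 [ 451.  -334.6   92. ]
 [ 432.  -322.1   92. ]] [ 451.2 -313.7   92. ]
[[ 559.5 -340.9    1. ]
 [ 517.6 -408.8    1. ]] [ 538.5 -374.8    1. ] -31.624528899912413
[ 461.1 -272.7   14. ]
[array([ 344.6, -301.8,   60. ]), array([ 387. , -298.8,   60. ])]
```

Run:
```python
from h import *
np.set_printoptions(precision=1,suppress=True)
p=(np.array([449.866,-317.511,324.78]),[2.4e-5,8.79806286e-01,4.75332399e-01,9.4e-5])
im=cv2.imread("pics/w1.png");a=cv2.imread("pics/scene0.png")
c=lambda im,x,y,w,h,s: cv2.resize(im[y:y+h,x:x+w],None,fx=s,fy=s,interpolation=cv2.INTER_CUBIC)
cv2.imwrite("pics/z3.png",np.hstack([c(im,140,200,90,100,4),c(a,135,120,45,50,8)]))
```

```text
(no output)
```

View pics/z3.png

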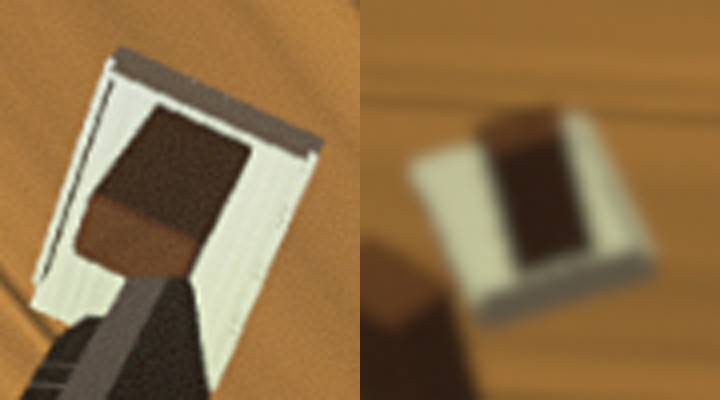

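Run:
```python
from h import *
np.set_printoptions(precision=1,suppress=True)
p=(np.array([449.866,-317.511,324.78]),[2.4e-5,8.79806286e-01,4.75332399e-01,9.4e-5])
print(tri(ray("wrist",(174,260),p),ray("scene",(154.7,136))))
for u in ((164.5,249),(188,260)): print(onz("wrist",u,50,p))
```

```text
(array([ 358.7, -303.8,   68.3]), [1.4395280807245885, 1.4395280807245823])
[ 346.4 -294.1   50. ]
[ 358.  -313.8   50. ]
```

Decoy handle is about 20 mm clear of the open finger, so I can descend and grasp.

Run:
```python
from h import *
robot.move_to(tcp(450.5,-316,125),ori(-33.5))
print(robot.movel(tcp(450.5,-316,70),vel=90,guard=8))
robot.close(grasp_force=90)
print(robot.read_finger_gap(),robot.read_position(),robot.read_wrist_force(),robot.read_moment(),robot.read_clock())
im=robot.get_image("wrist");cv2.imwrite("pics/w2.png",im[:,:,::-1])
```

```text
False
23.161749930821504 [ 450.6473402  -316.13955356  225.12669664] [ 0.25697094 -0.2264129   3.3136538 ] [ 0.05585615  0.15796592 -0.02962672] 5.25
```

View pics/w2.png

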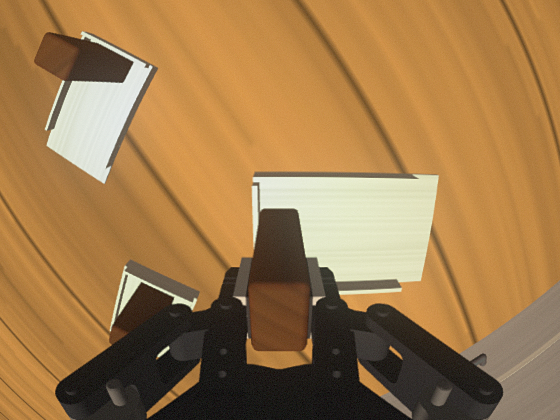

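Gap 23.2 on the 24 mm handle, gripped squarely. The lip runs (438,176)-(421,281) in the wrist view.

Run:
```python
from h import *
np.set_printoptions(precision=1,suppress=True)
def rep(tag,lip,top,z0):
    p=robot.read_position(),robot.read_tcp_rot()
    Rt=rq(p[1]); t=lambda w:Rt.inv().apply(w-np.array(p[0]))
    for n,c,z in (("lip",lip,1),("top",top,92)):
        print(tag,n,[t(onz("wrist",u,z+z0,p)) for u in c])
rep("g",[(438,176),(421,281)],[(251,280),(308,280),(308,350),(249,350)],0)
p=robot.read_position()
robot.movel([p[0],p[1],p[2]+110],vel=150)
print("F",robot.read_wrist_force(),robot.read_moment())
robot.move_to(tcp(490,-82,180),ori(-.6))
robot.movel(tcp(490,-82,95),vel=150)
robot.sleep(.2)
p=robot.read_position(),robot.read_tcp_rot();print(p)
for n in ("wrist","side","scene"):
    im=robot.get_image(n);cv2.imwrite(f"pics/{n}3.png",im[:,:,::-1])
print(robot.read_wrist_force(),robot.read_finger_gap(),robot.read_clock())
```

```text
g lip [array([ 40.5, 105.5, 224.2]), array([-39.6, 106.4, 224.2])]
g top [array([ 21.5, -10. , 133.1]), array([ 21.5,  10.9, 133.1]), array([-14.3,  12.6, 133.1]), array([-14.3, -12.4, 133.1])]
F [-0.4  0.5 -1.9] [0. 0. 0.]
(array([490.8, -82.3, 251. ]), array([0. , 0.7, 0.7, 0. ]))
[ 0.2 -0.7 -2.4] 23.082973733922138 8.1917
```

View pics/wrist3.png

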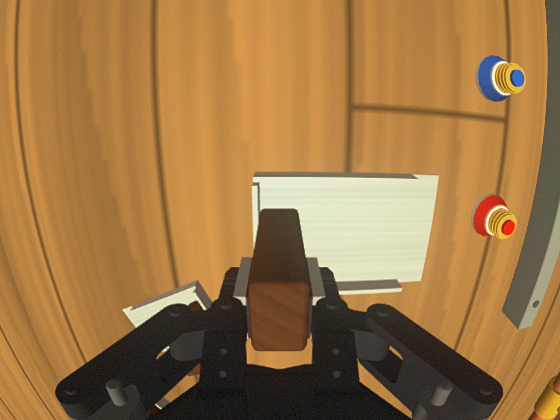

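View pics/side3.png

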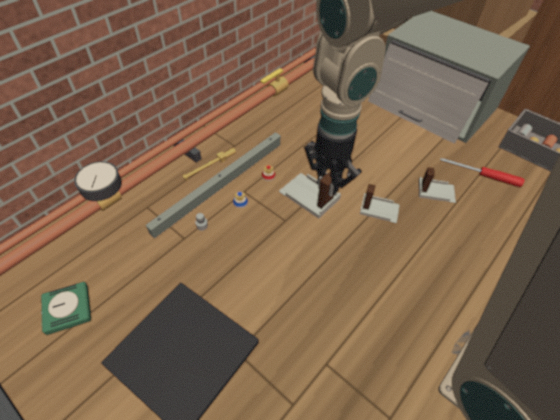

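View pics/scene3.png

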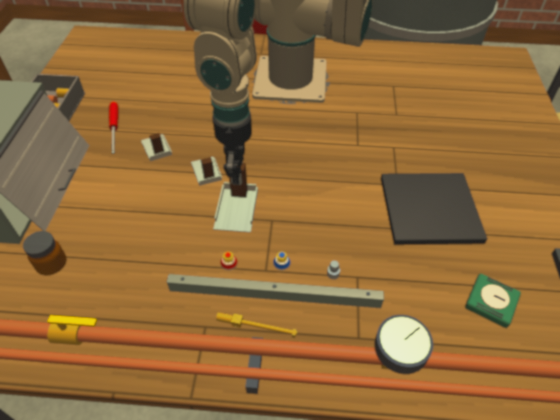

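Run:
```python
from h import *
np.set_printoptions(precision=1,suppress=True)
p=robot.read_position(),robot.read_tcp_rot()
print("plug",onz("wrist",(508,227),35,p),"blue",onz("wrist",(517,78),35,p))
print("lip",[onz("wrist",u,27,p) for u in((438,176),(421,281))])
print("tri",tri(ray("wrist",(508,227),p),ray("scene",(227.5,254.6))))
a=cv2.imread("pics/wrist3.png")
cv2.imwrite("pics/z4.png",cv2.resize(a[0:340,420:560],None,fx=1.75,fy=1.75))
```

```text
plug [661.7 -78.1  35. ] blue [652.3  29.3  35. ]
lip [array([596.7, -42.9,  27. ]), array([ 596.8, -122.7,   27. ])]
tri (array([664.3, -81.2,  32.4]), [1.868844236001738, 1.8688442360017408])
```

View pics/z4.png

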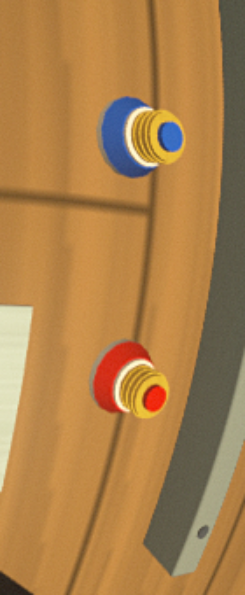

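Run:
```python
from h import *
np.set_printoptions(precision=2,suppress=True)
print(robot.movel(tcp(490,-80.5,72),vel=80,guard=5))
print(robot.movel(tcp(490,-80.5,69.5),vel=15,guard=4),robot.read_position(),robot.read_wrist_force())
z=robot.read_position()[2]
print(robot.movel([550,-80.5,z],vel=80,guard=12),robot.read_position(),robot.read_wrist_force())
print(robot.movel([590,-80.5,z],vel=40,guard=12),robot.read_position(),robot.read_wrist_force())
p=robot.read_position(),robot.read_tcp_rot();print(p)
for n in ("wrist","side"):
    im=robot.get_image(n);cv2.imwrite(f"pics/{n}5.png",im[:,:,::-1])
a=cv2.imread("pics/wrist5.png");b=cv2.imread("pics/side5.png")
cv2.imwrite("pics/z5.png",np.hstack([a[:,240:],cv2.resize(b[115:255,190:350],(480,420),interpolation=cv2.INTER_CUBIC)]))
print(robot.read_wrist_force(),robot.read_clock())
```

```text
True
False [490.12 -80.4  225.09] [-3.57  1.87  9.13]
True [490.95 -80.32 225.45] [-2.61  0.83  5.96]
True [491.81 -80.23 225.86] [-1.28 -1.1   4.36]
(array([491.81, -80.23, 225.86]), array([-0.  ,  0.71,  0.7 , -0.  ]))
[-0.63 -0.51  4.86] 9.5917
```

View pics/z5.png

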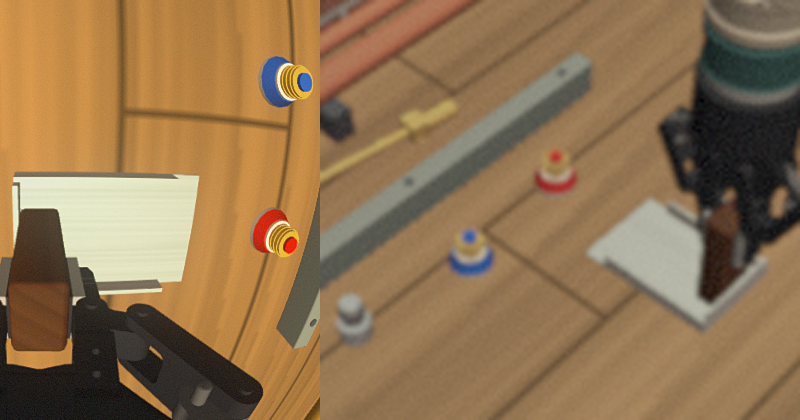

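Run:
```python
from h import *
np.set_printoptions(precision=2,suppress=True)
for z in (225.4,226.0,226.6):
    robot.movel([491.8,-80.5,z],vel=10); robot.sleep(.3)
    print(z,robot.read_position(),robot.read_wrist_force(),robot.read_moment())
```

```text
225.4 [491.86 -80.4  225.83] [-2.34  1.32  5.77] [ 0.06 -0.13  0.01]
226.0 [491.89 -80.45 226.  ] [1.31 1.82 2.37] [ 0.17 -0.41  0.04]
226.6 [491.54 -80.5  226.31] [-0.13 -0.24 -2.  ] [-0.05 -0.07 -0.04]
```

Run:
```python
from h import *
np.set_printoptions(precision=2,suppress=True)
z=225.8
robot.movel([491.8,-80.5,z],vel=10)
for x in (520,550,580,596):
    g=robot.movel([x,-80.5-0*(x-490),z],vel=45,guard=25)
    print(g,robot.read_position(),robot.read_wrist_force())
    if g: break
for n in ("wrist","side"):
    im=robot.get_image(n);cv2.imwrite(f"pics/{n}6.png",im[:,:,::-1])
a=cv2.imread("pics/wrist6.png");b=cv2.imread("pics/side6.png")
cv2.imwrite("pics/z6.png",np.hstack([a[:,240:],cv2.resize(b[115:255,190:350],(480,420),interpolation=cv2.INTER_CUBIC)]))
print(robot.read_wrist_force(),robot.read_clock(),robot.read_finger_gap())
```

```text
True [493.34 -80.32 226.8 ] [-2.52  0.92  6.72]
[-1.1   0.98  5.67] 11.875 22.92214585151151
```

View pics/z6.png

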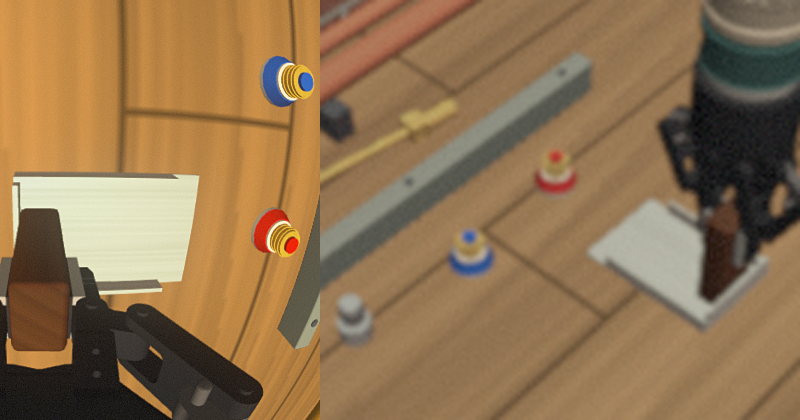

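Run:
```python
from h import *
np.set_printoptions(precision=2,suppress=True)
x=robot.read_position()[0]
robot.movel([x,-80.5,230],vel=20); robot.sleep(.3)
print(robot.read_position(),robot.read_wrist_force(),robot.read_tcp_rot())
print(robot.movel([510,-80.5,230],vel=45,guard=25),robot.read_position(),robot.read_wrist_force())
robot.sleep(.2)
print(robot.read_position(),robot.read_wrist_force())
p=robot.read_position(),robot.read_tcp_rot()
im=robot.get_image("wrist");cv2.imwrite("pics/w7.png",im[:,:,::-1])
im=robot.get_image("side");cv2.imwrite("pics/s7.png",cv2.resize(im[130:250,250:370,::-1],None,fx=5,fy=5,interpolation=cv2.INTER_CUBIC))
```

```text
[493.09 -80.46 229.76] [-0.32 -0.38 -1.26] [-0.01  0.71  0.7  -0.01]
False [510.26 -80.49 229.96] [-0.43  0.03 -2.14]
[509.73 -80.45 229.89] [ 0.42 -0.39 -1.67]
```

View pics/w7.png

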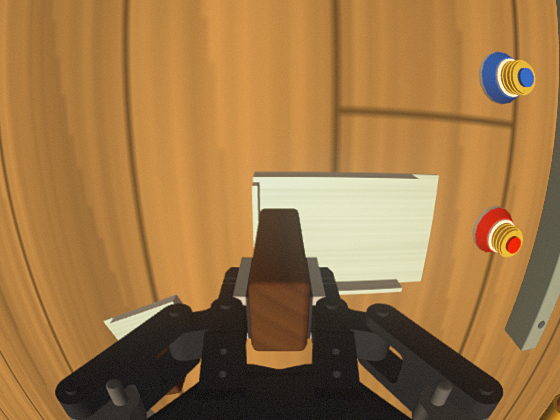

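View pics/s7.png

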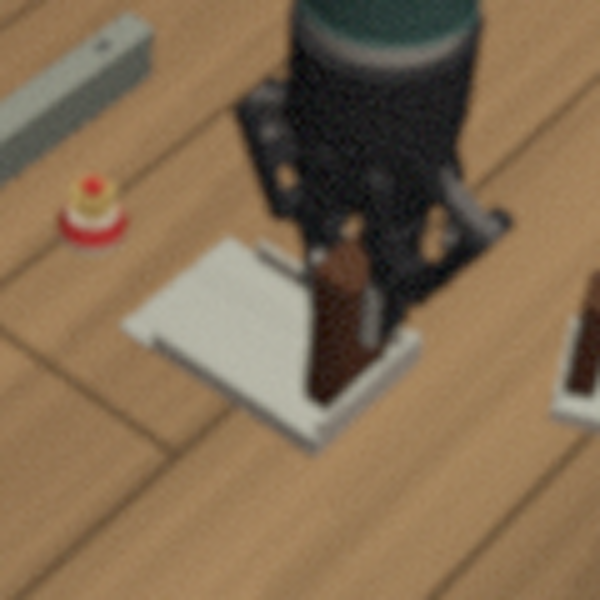

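Run:
```python
from h import *
np.set_printoptions(precision=3,suppress=True)
print(rq(robot.read_tcp_rot()).as_matrix())
robot.movel([510,-80.5,226.3],vel=20); robot.sleep(.3)
print(robot.read_position(),robot.read_wrist_force(),robot.read_moment())
print(rq(robot.read_tcp_rot()).as_matrix()[2])
for x in (511,512,514,516,520):
    g=robot.movel([x,-80.5,226.3],vel=20,guard=40)
    print(g,robot.read_position(),robot.read_wrist_force(),robot.read_moment(),rq(robot.read_tcp_rot()).as_matrix()[2,:2])
    if g: break
print(robot.read_clock())
```

```text
[[ 0.011  1.    -0.023]
 [ 1.    -0.011 -0.   ]
 [-0.    -0.023 -1.   ]]
[510.156 -80.572 227.014] [-3.279 -0.285  5.639] [0.044 0.11  0.023]
[-0.001 -0.022 -1.   ]
False [510.538 -80.558 227.119] [-5.846  0.08   8.773] [ 0.092  0.519 -0.024] [-0.001 -0.023]
False [510.927 -80.522 227.22 ] [-8.716  0.185 13.072] [-0.023  0.977  0.04 ] [-0.001 -0.025]
False [511.714 -80.438 227.452] [-14.102  -0.561  17.851] [-0.016  1.772 -0.031] [-0.001 -0.029]
False [514.056 -80.436 227.425] [-8.031 -0.534 12.11 ] [ 0.023  1.078 -0.019] [-0.001 -0.027]
False [518.837 -80.489 227.251] [-9.469 -0.117 11.327] [ 0.039  0.927 -0.029] [-0.001 -0.025]
15.35
```

The tool has drifted 1.3° nose-down, because moves with rot=None keep the drifted attitude, so the lip was digging in. From here I'll command the orientation explicitly.

Run:
```python
from h import *
np.set_printoptions(precision=3,suppress=True)
def st(t): print(t,robot.read_position(),robot.read_wrist_force(),robot.read_moment(),"y_z",rq(robot.read_tcp_rot()).as_matrix()[2,:2])
q=ori(-.6)
x=512
robot.movel([x,-80.5,233],vel=40,rot=q); robot.sleep(.3); st("air")
for z in (228,227,226.2,225.4):
    robot.movel([x,-80.5,z],vel=20,rot=q); robot.sleep(.2); st(z)
for n in ["wrist"]:
    im=robot.get_image(n);cv2.imwrite(f"pics/w8.png",im[:,:,::-1])
print(robot.read_clock())
```

```text
air [512.091 -80.493 232.8  ] [ 0.962  0.476 -1.717] [-0.048  0.037  0.015] y_z [ 0. -0.]
228 [512.06  -80.53  228.082] [ 0.165 -0.309 -2.271] [ 0.033  0.038 -0.032] y_z [-0.  0.]
227 [511.991 -80.496 226.99 ] [-0.111  0.392 -2.553] [ 0.019  0.088 -0.028] y_z [-0. -0.]
226.2 [512.006 -80.498 226.217] [-0.167 -0.04  -1.961] [-0.011 -0.009 -0.022] y_z [-0.  0.]
225.4 [512.009 -80.486 225.399] [-0.078  0.248 -1.892] [-0.012  0.058  0.051] y_z [-0.  0.]
18.0583
```

View pics/w8.png

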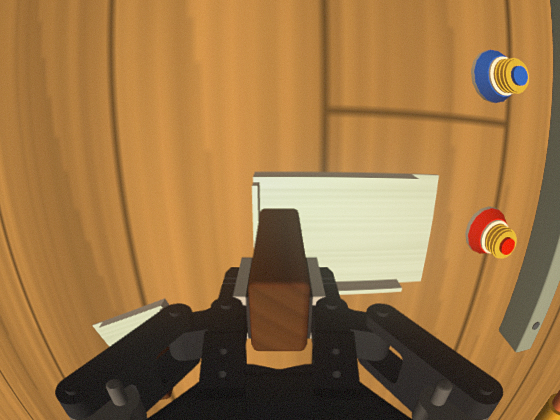

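Run:
```python
from h import *
np.set_printoptions(precision=2,suppress=True)
def st(t): print(t,robot.read_position(),robot.read_wrist_force(),robot.read_moment(),"y_z",rq(robot.read_tcp_rot()).as_matrix()[2,1].round(4))
q=ori(-.6);x=512
for z in (225,224.6,224.2,223.8,223.4):
    robot.movel([x,-80.5,z],vel=20,rot=q); robot.sleep(.1); st(z)
    if robot.read_wrist_force()[2]>0.3: break
for x in (530,550,570):
    g=robot.movel([x,-80.5,z],vel=50,rot=q,guard=20); st((g,x))
    if g: break
im=robot.get_image("wrist");cv2.imwrite(f"pics/w9.png",im[:,:,::-1])
print(robot.read_clock(),robot.read_finger_gap())
```

```text
225 [512.11 -80.52 225.12] [ 0.39  0.35 -1.57] [-0.02  0.07  0.  ] y_z 0.0003
224.6 [512.15 -80.52 225.13] [-1.97  0.89  5.69] [0.18 0.5  0.03] y_z 0.0004
(True, 530) [513.5  -80.39 225.44] [-2.13 -0.02  6.74] [ 0.08 -0.2  -0.06] y_z -0.0064
19.025 23.397730261058136
```

View pics/w9.png

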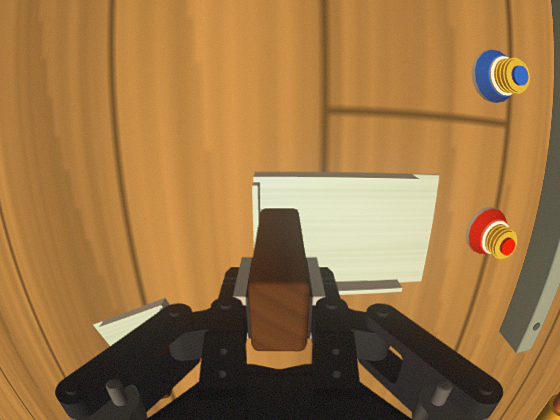

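Run:
```python
from h import *
np.set_printoptions(precision=2,suppress=True)
def st(t): print(t,robot.read_position(),robot.read_wrist_force(),robot.read_moment()[1].round(2),"y_z",rq(robot.read_tcp_rot()).as_matrix()[2,1].round(4))
q=ori(-.6)
robot.movel([513,-80.5,225.6],vel=20,rot=q);
robot.movel([514,-80.5,225.2],vel=20,rot=q); robot.sleep(.1);st("s")
for x in (540,565,590):
    g=robot.movel([x,-80.5,225.2],vel=60,rot=q,guard=15); st((g,x))
    if g: break
for n in ("wrist","side"):
    im=robot.get_image(n);cv2.imwrite(f"pics/{n}10.png",im[:,:,::-1])
a=cv2.imread("pics/wrist10.png");b=cv2.imread("pics/side10.png")
cv2.imwrite("pics/z10.png",np.hstack([a[:,240:],cv2.resize(b[115:255,190:350],(480,420),interpolation=cv2.INTER_CUBIC)]))
print(robot.read_clock(),robot.read_finger_gap())
```

```text
s [513.14 -80.41 225.17] [-5.    0.07  5.62] 0.65 y_z -0.0024
(False, 540) [540.56 -80.58 225.16] [ 2.61 -0.07  0.13] -0.39 y_z 0.0012
(True, 565) [542.01 -80.44 225.29] [-1.24 -0.61  3.67] -0.4 y_z -0.0042
20.525 23.450422956948316
```

View pics/z10.png

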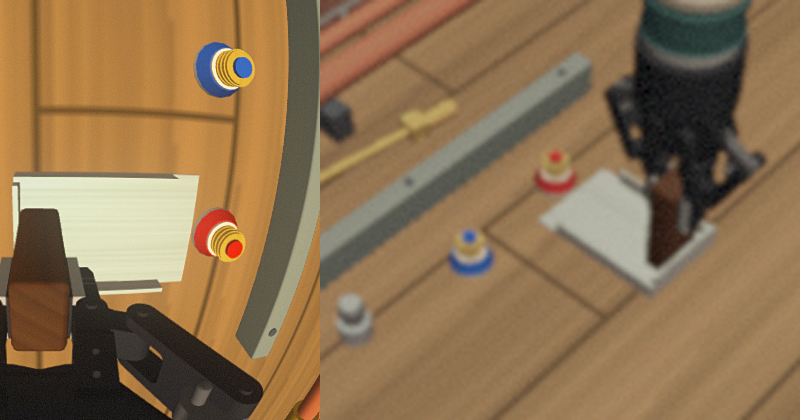

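```bash
cat >> h.py <<'E'
def orit(deg,up):
    r=R.from_rotvec(np.radians(up)*np.array([np.sin(np.radians(deg)),-np.cos(np.radians(deg)),0]))*rq(ori(deg))
    q=r.as_quat();return [q[3],q[0],q[1],q[2]]
E
python3 - <<'E'
from h import *
np.set_printoptions(precision=2,suppress=True)
def st(t): print(t,robot.read_position(),robot.read_wrist_force(),robot.read_moment()[1].round(2),"y_z",rq(robot.read_tcp_rot()).as_matrix()[2,1].round(4))
q=orit(-.6,.25)
robot.movel([541.5,-80.5,226.2],vel=20,rot=q);
robot.movel([542,-80.5,225.4],vel=20,rot=q); robot.sleep(.1);st("s")
for x in (565,590):
    g=robot.movel([x,-80.5,225.4],vel=50,rot=q,guard=15); st((g,x))
    if g: break
for n in ("wrist","side"):
    im=robot.get_image(n);cv2.imwrite(f"pics/{n}11.png",im[:,:,::-1])
a=cv2.imread("pics/wrist11.png");b=cv2.imread("pics/side11.png")
cv2.imwrite("pics/z11.png",np.hstack([a[:,240:],cv2.resize(b[115:255,190:350],(480,420),interpolation=cv2.INTER_CUBIC)]))
print(robot.read_clock(),robot.read_finger_gap())
E
```

```text
s [541.18 -80.31 225.15] [-3.44  0.37  2.47] 0.96 y_z 0.002
(False, 565) [565.49 -80.58 225.23] [-0.35 -1.22 -2.53] -0.0 y_z 0.0053
(False, 590) [590.28 -80.47 225.26] [-0.1  -0.09 -1.82] 0.06 y_z 0.0046
22.4833 23.026892763005804
```

View pics/z11.png

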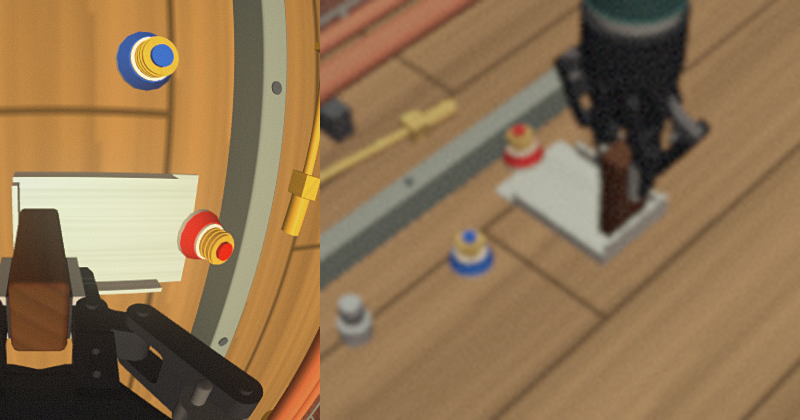

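Plug base sits at about (198,235), centred on the lip and against it. I'll keep going toward the backstop.

Run:
```python
from h import *
np.set_printoptions(precision=2,suppress=True)
def st(t): print(t,robot.read_position(),robot.read_wrist_force(),robot.read_moment()[1].round(2),"y_z",rq(robot.read_tcp_rot()).as_matrix()[2,1].round(4))
q=orit(-.6,.25)
for x in (604,611):
    g=robot.movel([x,-80.5,225.4],vel=35,rot=q,guard=12); st((g,x))
    if g: break
for n in ("wrist","side"):
    im=robot.get_image(n);cv2.imwrite(f"pics/{n}12.png",im[:,:,::-1])
a=cv2.imread("pics/wrist12.png");b=cv2.imread("pics/side12.png")
cv2.imwrite("pics/z12.png",np.hstack([a[:,240:],cv2.resize(b[115:255,190:350],(480,420),interpolation=cv2.INTER_CUBIC)]))
print(robot.read_clock(),robot.read_finger_gap())
```

```text
(False, 604) [604.42 -80.53 225.41] [-0.12 -0.28 -2.8 ] 0.11 y_z 0.005
(False, 611) [611.42 -80.53 225.49] [-0.63  0.22 -3.37] 0.11 y_z 0.005
23.4833 22.92836350457491
```

View pics/z12.png

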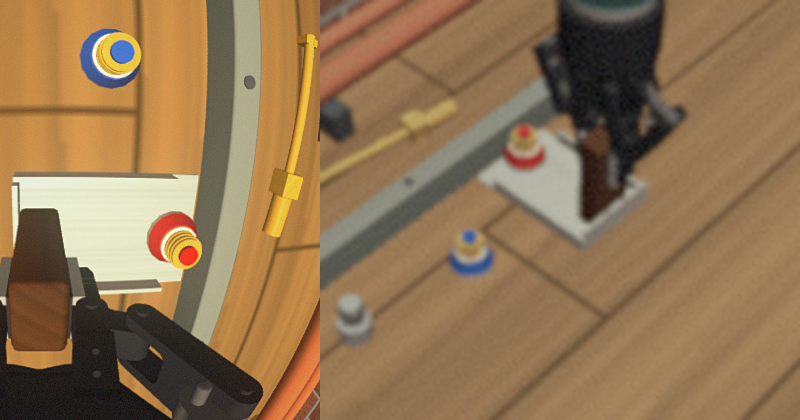

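Run:
```python
from h import *
np.set_printoptions(precision=2,suppress=True)
def st(t): print(t,robot.read_position(),robot.read_wrist_force(),robot.read_moment()[1].round(2),"y_z",rq(robot.read_tcp_rot()).as_matrix()[2,1].round(4))
q=orit(-.6,.25)
for x in (613,615,617,619):
    g=robot.movel([x,-80.5,225.4],vel=15,rot=q,guard=6); st((g,x))
    if g: break
im=robot.get_image("wrist");cv2.imwrite(f"pics/w13.png",im[:,:,::-1])
print(robot.read_clock(),robot.read_finger_gap())
```

```text
(False, 613) [613.09 -80.53 225.45] [-0.8  -0.58 -2.56] 0.08 y_z 0.0046
(False, 615) [614.11 -80.42 225.16] [-4.28 -0.66  0.37] 1.18 y_z 0.0015
(True, 617) [614.71 -80.38 225.17] [ 0.06 -0.77  4.72] -0.31 y_z -0.0026
24.3083 22.86618901359648
```

View pics/w13.png

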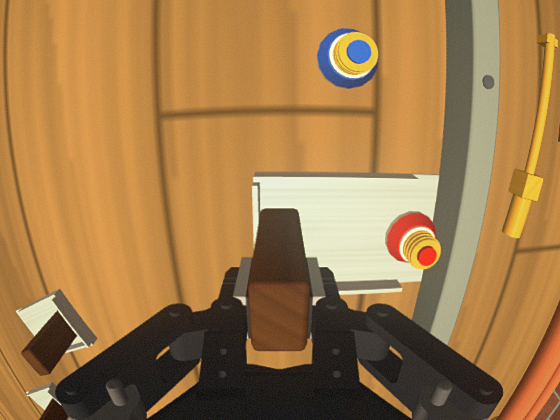

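Lip reached the face (contact felt at TCP x 614.7), with the red plug fully on the pan at (413,238). I'll back off slightly and lift.

Run:
```python
from h import *
np.set_printoptions(precision=2,suppress=True)
def st(t): print(t,robot.read_position(),robot.read_wrist_force(),robot.read_moment()[1].round(2),"y_z",rq(robot.read_tcp_rot()).as_matrix()[2,1].round(4))
q=orit(-.6,.4)
robot.movel([612.5,-80.5,226],vel=8,rot=q);st("back")
robot.movel([611.5,-80.5,250],vel=30,rot=q);st("up")
im=robot.get_image("wrist");cv2.imwrite(f"pics/w14.png",im[:,:,::-1])
print(robot.read_clock(),robot.read_finger_gap())
```

```text
back [611.88 -80.36 225.25] [ 0.93 -0.1  -2.23] 0.0 y_z 0.0052
up [611.38 -80.48 249.82] [ 0.71 -0.52 -2.64] 0.08 y_z 0.0066
25.8333 23.147461719413105
```

View pics/w14.png

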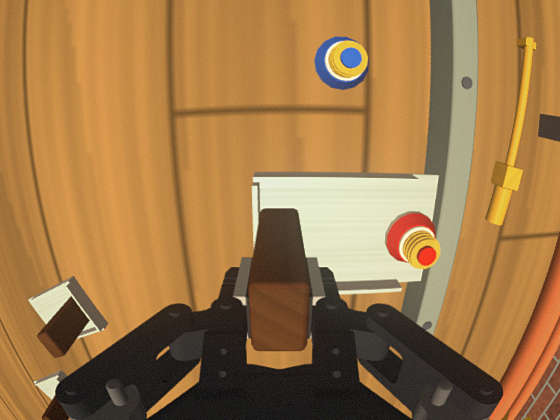

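The plug stays upright in the pan at (413,240). I'll raise further, carry across, and check above the slab.

Run:
```python
from h import *
np.set_printoptions(precision=2,suppress=True)
def st(t): print(t,robot.read_position(),robot.read_wrist_force(),robot.read_moment()[1].round(2),"y_z",rq(robot.read_tcp_rot()).as_matrix()[2,1].round(4),robot.read_clock())
robot.movel([611,-80.5,325],vel=60,rot=orit(-.6,.4));robot.sleep(.2);st("up")
im=robot.get_image("side");cv2.imwrite(f"pics/s15.png",im[:,:,::-1])
robot.movel([438.2,349.1,320],vel=110,rot=orit(5,.4));robot.sleep(.2);st("over")
im=robot.get_image("wrist");cv2.imwrite(f"pics/w15.png",im[:,:,::-1])
im=robot.get_image("scene");cv2.imwrite(f"pics/sc15.png",im[:,:,::-1])
```

```text
up [610.88 -80.46 324.6 ] [ 0.07 -0.06 -2.62] 0.11 y_z 0.0063 27.4333
over [438.24 349.03 320.  ] [ 0.66  0.11 -2.76] 0.1 y_z 0.007 32.0417
```

View pics/w15.png

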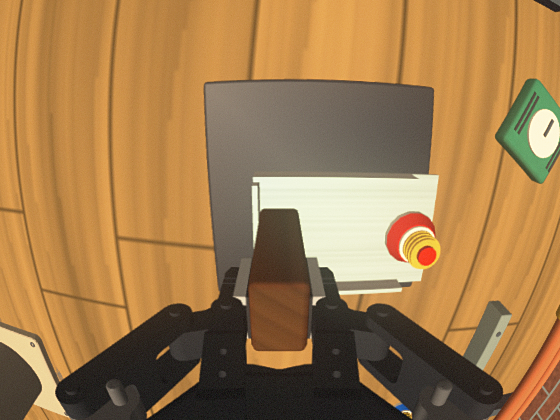

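View pics/sc15.png

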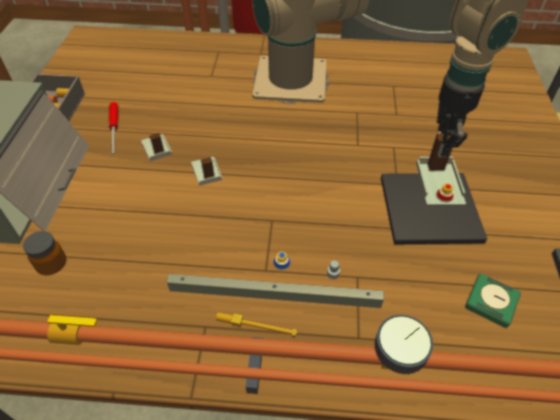

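Run:
```python
from h import *
np.set_printoptions(precision=1,suppress=True)
p=robot.read_position(),robot.read_tcp_rot()
a,b=[onz("wrist",u,20,p) for u in((205,84),(434,88))]
e=(b-a)/np.linalg.norm(b-a);n=np.array([e[1],-e[0],0])
print(a,b,np.linalg.norm(b-a),np.degrees(np.arctan2(e[1],e[0])),"centre",(a+b)/2+100*n)
b=cv2.imread("pics/scene0.png")
g=cv2.cvtColor(b,cv2.COLOR_BGR2HSV);m=((g[...,2]<75)&(g[...,1]<110)).astype(np.uint8);m[:165]=0;m[250:]=0;m[:,:370]=0;m[:,495:]=0
c=max(cv2.findContours(m,0,2)[0],key=cv2.contourArea);
q=cv2.approxPolyDP(c,6,True)[:,0];print(q.tolist(),[onz("scene",u,20)[:2].round(1) for u in q])
```

```text
[372. 443.  20.] [567.3 463.1  20. ] 196.38536260945003 5.8992383552489 centre [480.  353.6  20. ]
[[462, 175], [382, 176], [395, 243], [484, 241]] [array([379.9, 436.4]), array([399.7, 245.1]), array([596.3, 262.4]), array([575.2, 452. ])]
```

Run:
```python
from h import *
np.set_printoptions(precision=2,suppress=True)
def st(t): print(t,robot.read_position(),robot.read_wrist_force(),robot.read_moment().round(2),"y_z",rq(robot.read_tcp_rot()).as_matrix()[2,:2].round(4),robot.read_clock())
X,Y=436.7,349.3;q=orit(5.3,.1)
robot.movel([X,Y,255],vel=60,rot=q);robot.sleep(.1);st("a")
robot.movel([X,Y,246.3],vel=20,rot=q);robot.sleep(.1);st("b")
for z in (245.9,245.5,245.1,244.7,244.3):
    g=robot.movel([X,Y,z],vel=10,rot=orit(5.3,0));robot.sleep(.1);st((z,g))
    if robot.read_wrist_force()[2]>-.5: break
im=robot.get_image("wrist");cv2.imwrite(f"pics/w16.png",im[:,:,::-1])
im=robot.get_image("side");cv2.imwrite(f"pics/s16.png",cv2.resize(im[270:420,80:290,::-1],None,fx=3.5,fy=3.5,interpolation=cv2.INTER_CUBIC))
```

```text
a [436.98 349.48 255.58] [-0.27  0.48 -3.14] [0.02 0.11 0.01] y_z [0. 0.] 33.475
b [436.76 349.35 246.37] [-0.47  0.42 -3.06] [0.04 0.07 0.  ] y_z [0. 0.] 34.1583
(245.9, False) [436.73 349.3  245.97] [-0.31 -0.54 -1.92] [ 0.02  0.08 -0.04] y_z [0. 0.] 34.5083
(245.5, False) [436.69 349.3  245.47] [-0.12  0.74 -3.14] [ 0.01  0.13 -0.03] y_z [-0. -0.] 34.8583
(245.1, False) [436.74 349.33 245.14] [-0.21 -0.52 -2.4 ] [0.   0.04 0.04] y_z [0. 0.] 35.2083
(244.7, False) [436.76 349.32 245.13] [-1.06 -0.81  3.68] [-0.16  0.36  0.03] y_z [0. 0.] 35.5583
```

View pics/w16.png

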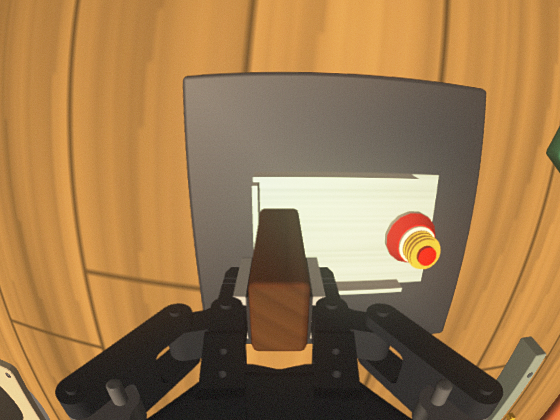

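View pics/s16.png

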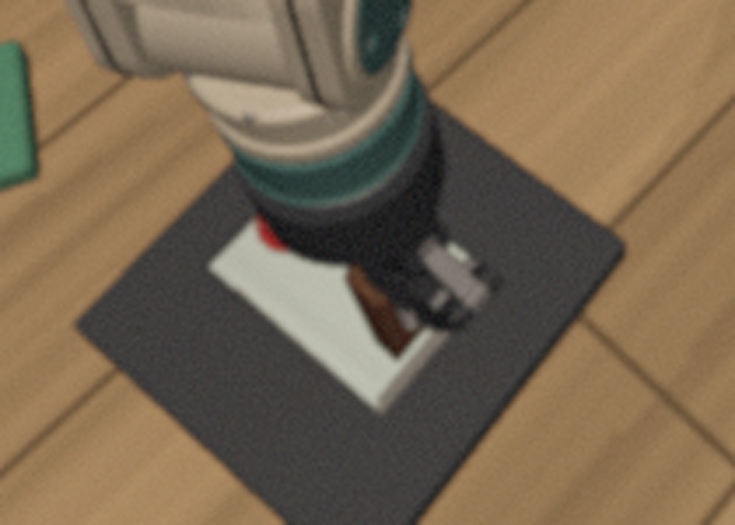

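The scoop rests flat and centred on the slab, with contact felt at z 245.1 (20 mm above the board contact, as expected). Now I'll release, retreat straight up and check.

Run:
```python
from h import *
np.set_printoptions(precision=2,suppress=True)
X,Y=436.7,349.3;q=orit(5.3,0)
robot.movel([X,Y,245.0],vel=10,rot=q)
robot.open_gripper();robot.sleep(.2)
print(robot.read_finger_gap(),robot.read_wrist_force())
robot.movel([X,Y,300],vel=70,rot=q,guard=10)
robot.movel([X,Y,400],vel=200,rot=q)
p=robot.read_position(),robot.read_tcp_rot();print(p,robot.read_wrist_force(),robot.read_clock())
for n in ("wrist","scene","side"):
    im=robot.get_image(n);cv2.imwrite(f"pics/{n}17.png",im[:,:,::-1])
a=cv2.imread("pics/scene17.png");cv2.imwrite("pics/z17.png",cv2.resize(a[130:260,360:500],None,fx=4.5,fy=4.5,interpolation=cv2.INTER_CUBIC))
```

```text
85.57344987996092 [ 1.09  0.15 -0.06]
(array([436.37, 349.06, 398.85]), array([-0.  ,  0.67,  0.74, -0.  ])) [-0.97  0.43 -0.67] 38.3167
```

View pics/wrist17.png

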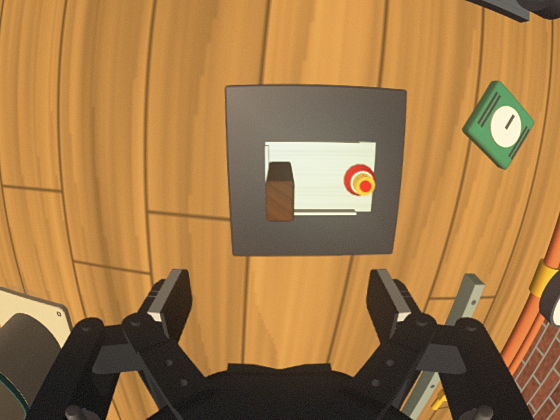

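View pics/z17.png

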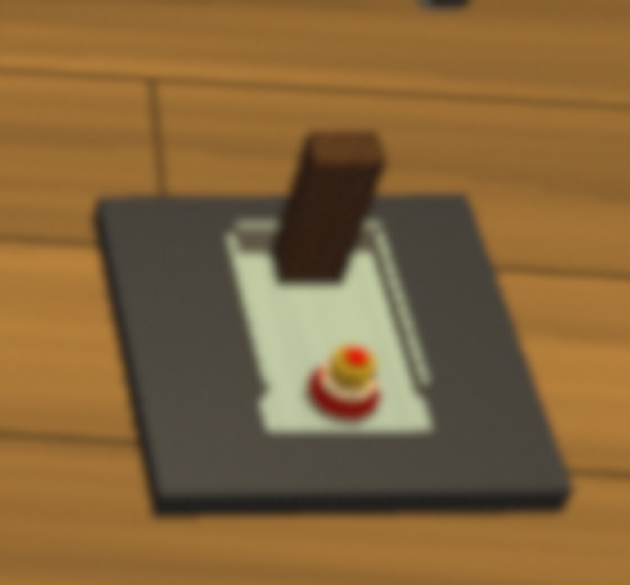

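Run:
```python
from h import *
np.set_printoptions(precision=1,suppress=True)
p=robot.read_position(),robot.read_tcp_rot()
s=np.array([onz("wrist",u,20,p) for u in((226,86),(407,90),(393,253),(233,255))])
l=np.array([onz("wrist",u,22,p) for u in((376,143),(371,212))])
print(s,s.mean(0),l,l.mean(0)-60*np.array([np.cos(.0925),np.sin(.0925),0]))
```

```text
[[370.8 443.   20. ]
 [565.7 462.4  20. ]
 [585.7 267.4  20. ]
 [389.2 248.2  20. ]] [477.9 355.2  20. ] [[537.2 398.5  22. ]
 [545.1 318.9  22. ]] [481.4 353.2  22. ]
```

Pan centre is within about 4 mm of the slab centre, so I'm handing in.

Run:
```python
from plant import robot
print(robot.read_clock()); print(robot.close_job())
```

```text
38.4667
the job is handed in; nothing more can be done
None
```

The red plug is standing upright in the pan, and the scoop is flat on the dark slab and released. I handed the job in at 38.5 s of the 54 s allowed; no verdict is reported.

- **What I did:** I took the large scoop by its handle and pushed the lip under the red plug. I stopped when the lip met the backstop. Then I backed off about 3 mm, lifted the pan to about 100 mm, carried it across, set it down and opened the fingers. The fingers never touched the plug.
- **Last checks:** the gripper was fully open and clear, and the wrist force read close to zero. In the last wrist view, the pan centre was within about 4 mm of the slab centre. The scoop met the slab 20 mm above where it had met the boards, with the tool level.
- **What went wrong:** the first pushes jammed, because the tool had drifted 1.3° nose-down and the lip dug in. The robot stopped itself on force each time. I fixed it by commanding the tilt explicitly, about 0.25° nose-up. For most of the push, and at the moment it went under the plug, the lip was therefore about 0.5 mm above the boards rather than pressed on them.
- **Small disagreements:** estimates of the slab centre differed by about 6 mm in x between views (478 to 484 mm), and I aimed for 482.5 mm. The pan was carried about 0.4° nose-up.

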